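Clamp the extrusion die and hold the dead-man lever halfway

TASK

Swing the toggle clamp over centre so that its foot presses on the steel die in the check fixture. Once the die is clamped, press the dead-man lever on the grey station down with the fingers to halfway, where it lies level, never to the bottom, and finish while holding it there. Leave the clamp shut, the die seated between its dowels and the other things where they are.

Things in the scene. Friction and masses are not known exactly. Their poses are not given: they have to be found in the camera images.
- fixture: check fixture fixed to the table, left or right of the centre line. Dark steel base plate 120 (x) by 200 (y, from -120 to +80) by 15 mm; origin on its underside, z up. The die's nest is at y = -50, with three 12 mm dowels around it, 20 mm above the plate; the clamp post (two grey cheeks, 40 mm over all in x, top at 90 mm above the table) at y = +30.
- nest (a point): centre of the nest, on top of the base plate (15 mm above the table), at fixture x 0, y -50 mm; axes as the fixture's.
- clamp_pivot (a point): hinge axis of the clamp arm, between the cheeks, at fixture (0, +30, 75) mm. The hinge line runs along the fixture's x; axes as the fixture's.
- clamp (a joint): 0 open: the arm stands leaning 0.3 rad back from vertical to the fixture's +y, away from the die; grows as it swings up and over towards -y; 1.87 shut: arm level, its foot on the die. Sprung over centre: below about 0.9 it falls back open, beyond it snaps shut by itself and presses the die with about 7 N. About 4 N at the handle moves it.
- clamp_grip (a point): point on the axis of the clamp's black handle, 135 mm from the pivot. Handle: 22 mm diameter, from 95 to 165 mm (the arm's end) from the pivot; below it a steel bar 16 by 12 mm. Own z points along the arm, outward; own -y is the side with the 24 mm rubber foot, 80 mm from the pivot, reaching 30 mm off the arm's axis. Open, it is 204 mm above the table; shut, 75 mm.
- clamp_arm: the clamp's arm, with bar, handle and foot; its origin is on the pivot, its axes as those of clamp_grip.
- die: round steel extrusion die, 84 mm diameter, 30 mm high, about 1 kg, loose, already seated in the nest between the dowels (2 mm play); origin at the centre of its underside, z up. Its top is 45 mm above the table.
- station: grey dead-man station fixed to the table, on the other side from the fixture: box 190 (x, -105 to +85) by 100 (y) by 30 mm; origin on its underside, z up. At x = +50 two cheeks, 106 mm high, carry the lever's hinge (along y, 90 mm above the table); the lever points to -x. An index plate at its +y side, top 135 mm, has a black line at 90 mm, halfway.
- deadman (a joint): travel of the dead-man lever: 0 released, its free end raised 0.25 rad above level; 0.25 halfway, lever level; 0.5 the bottom stop, 0.25 rad below level. A spring returns it. Pressing at the pad takes about 4 N to start, 7 N at halfway, 11 N at the bottom. Pressing the pad down 27 mm brings it halfway.
- paddle_pad (a point): centre of the top face of the lever's black rubber pad, 110 mm from the hinge; the pad is 45 mm along the lever, 50 mm across, 14 mm thick. Own z is the pad's upward normal, own x points towards the hinge. Starts about 124 mm above the table, at halfway 97 mm.
- paddle: the dead-man lever with its pad; its origin is on the hinge, axes as those of paddle_pad.
- spare_die: bystander: round steel die, 90 mm diameter, 28 mm high, on the table between and beyond fixture and station; origin under its centre.
- die_stack: bystander: two stacked round steel dies in one piece, 96 mm diameter, 60 mm high, on the far right; origin under its centre.
- pin_box: bystander: open wooden box of gauge pins, 130 by 190 by 38 mm, on the far left; origin under its centre.
- hammer: bystander: hammer lying on the far side of the table, about 260 mm long, 26 mm high, its handle along own x, head at +x; origin under its middle.
There are look-alikes about, which are no part of the job. Of the things that look like the fixture, take the one that is farthest from the robot's base at the start.

How it is judged:
By the outcome, as a careful person would: the job done as asked, in the order asked, and still so for the second after the job is handed in, while the arm keeps its last pose, push and grip.
It also fails if it takes over 51 s, if anything falls off the work surface, if the arm or the gripper's body presses on something with over 40 N, if the wrist force passes 120 N, or if a joint passes its speed limit or range.

ROBOT

A 6-joint arm with a two-finger parallel gripper is mounted at the origin on the work surface. World frame = base frame: x ahead of the robot, y to its left, z up, the work surface at z = 0. Lengths are in mm, angles in rad, forces in N, time in s.
With the tool pointing down it reaches from about 275 to 750 mm from the base axis. Payload 10.2 kg.
Tool frame: the origin (TCP) lies at the very end of the fingers, on their centre line; the grasp point (between the pads) lies 19 mm behind it (ctrl.hold_point_z is the distance from the TCP to the grasp point, in mm); z points along the fingers, y is the direction in which the jaws open and shut (so a half turn about z gives the same grasp; the last joint's range is limited). The gripper opens to 85 mm and grips with 20 to 120 N. Pads are 22 mm wide; open, the fingers measure 114 mm over their backs; the gripper's body (76 mm by 85 mm) begins 54 mm behind the grasp point. The pads swing forward as they close: fully open they stand 13 mm farther back than shut.
Start: joints at [-1.537, 0.313, 1.498, -0, 1.331, -0.223], TCP at [133.33, -507.794, 231.294] pointing down, gripper open.
Joint ranges: [-2.94, 2.94], [-0.97, 2.17], [0.19, 2.56], [-1.23, 4.37], [0.02, 3.11], [-2.88, 2.88]. Speed limits (rad/s): [2.39, 2.39, 3.01, 3.14, 3.14, 3.14].

INTERFACE

Orientations are given as a unit quaternion [w, x, y, z].
In Python, from rig import readout, cams, workorder, spotter, ctrl gives the robot as it stands.
- The arm moves only by the tool step_arm, never from a script. Its argument "plan" is text: rows parted by semicolons, each of 5 numbers parted by spaces: the shift along the tool's x, y, z in cm, then the turn about the tool's z in degrees, then the opening in per cent of the stroke, from 0 (shut) to 100 (fully open). In form: x y z twist gripper; .... A call has 1 to 10 rows; each row is the pose to reach, as a shift and turn from the pose commanded when the call began, along the tool's axes at that moment; what a row does not reach only later rows make up. A row lasts 1/10 s, in which the tool goes at most 50 mm and 8.59 degrees, less where a joint would pass 70% of its speed; a pose out of reach is approached as far as the arm can. A call with a gripper value outside its range is refused whole. The fingers move at their own pace and stop on an object; "grip_force" is the grip in N (left out, the last holds). Time passes only in rows, so rows that repeat a pose let the fingers close. It gives the time, the measured TCP pose, the force and the opening at its end, in the units of the state.
- readout.sense(): the state, without advancing time (a new reading comes with each control period).
- cams.capture(name): name is "scene" or "side" or "wrist"; returns (picture, depth): 384x512x3 uint8, red, green, blue; 384x512 float32, mm along the optical axis (not along the pixel's ray), 0 where there is no reading.
- cams.camera_info(name): a dict with "vfov" (degrees; the focal length in pixels is half the picture's height over the tangent of half this angle, whatever the lens; pixels are square), "cx", "cy" (the principal point, pixels), "k1" (the pictures are not rectified: a ray, as slopes to the right and down, at radius r is drawn at 1 + k1 r^2 times it, then the intrinsics apply), "rvec" (rotation vector, rad) and "tvec" (3), from world to camera coordinates, as OpenCV has them. Camera axes: x right, y down, z forward; pixel columns grow to the right and rows downward; lengths in mm; the calibration is good to about 2 mm. A picture is of the moment at which its call begins: read the wrist's pose just before it. camera_info takes no time and is no camera call; for the wrist camera it gives the pose at the moment of the call.
- workorder.finish_job(): hands the job in, once; it reports no verdict.
Trained networks look in the newest picture that a camera, given by its name, has taken for a name from the list of things; names that differ only in an ending like _2 or _b are one class to them, and where a whole thing is asked for, a point or a joint stands for the part that bears it (a point fixed in the world has none). Each returns a list of dicts, best first, with "conf" (0 to 1); they miss things now and then, are a little off and sometimes report something else, mostly with a low value. They report only what shows in the picture. A call takes as long as a camera call. They do not tell look-alikes from the thing itself.
- spotter.regions_of(camera, target): "pixels" (384x512 bool, what is visible of it) and "extent" ([centre column, centre row, width, height] in pixels, round what is visible of it).
The state is a dict: "time_s": time; "joints": joint angles; "dq": joint speeds; "tau": joint torques, N m; "eef_pos": TCP position; "ee_rot": TCP orientation; "force": force on the tool from outside, world axes, zero at the start; "wrist_torque": the same for the moment, N m; "grip_width": opening from 0.0 (shut) to 1.0 (fully open).
Only numpy, scipy, OpenCV 4.12 (cv2) and the standard library are available. Lean on these libraries where they do the work, as an engineer would, in place of code of your own. Each camera call takes 0.05 s, during which the arm holds its last target. There are 200 camera calls.

## Working session

There is one attempt and no reset: what is moved stays moved. The work goes in short steps, Python scripts to look and compute and a tool call to move; the robot and the scene stay as the last step left them, time stands still between calls to the robot, and variables do not carry over. Pictures are saved under pics/ and viewed, about 8 in all and at most 12, crops included, and the job is handed in when it is done.

Besides the shell and the picture viewer there is one more tool, called by a JSON object that holds its "api" and its "payload". step_arm: Moves the arm, as the interface text tells. Its arguments: {"type":"object","properties":{"plan":{"type":"string"},"grip_force":{"type":"number"}},"required":["plan"]}

```bash
mkdir -p pics; cat > h.py <<'E'
import numpy as np,cv2
from rig import readout,cams,workorder,spotter,ctrl
def K(n):
    c=cams.camera_info(n);f=192/np.tan(np.radians(c["vfov"])/2)
    R=cv2.Rodrigues(np.array(c["rvec"],float))[0];return f,c,R,np.array(c["tvec"],float)
def cloud(n,d):
    f,c,R,t=K(n);v,u=np.mgrid[0:384,0:512].astype(float)
    Km=np.array([[f,0,c["cx"]],[0,f,c["cy"]],[0,0,1]])
    p=cv2.undistortPoints(np.stack([u.ravel(),v.ravel()],1)[:,None],Km,np.array([c["k1"],0,0,0.]))[:,0]
    P=np.c_[p,np.ones(len(p))]*d.reshape(-1,1)
    return ((P-t)@R).reshape(384,512,3)
def proj(n,P):
    f,c,R,t=K(n);Km=np.array([[f,0,c["cx"]],[0,f,c["cy"]],[0,0,1]])
    return cv2.projectPoints(np.array(P,float).reshape(-1,1,3),R,t,Km,np.array([c["k1"],0,0,0.]))[0][:,0]
def save(n,img): cv2.imwrite("pics/"+n,img[:,:,::-1])
E
python3 - <<'E'
from h import *
np.set_printoptions(precision=0,suppress=True)
im=[]
for n in("scene","side"):
    p,d=cams.capture(n);im.append(p);W=cloud(n,d);np.save(n+".npy",W)
    for t in("fixture","clamp_arm","die","station","paddle","paddle_pad","spare_die"):
        for r in spotter.regions_of(n,t):
            m=r["pixels"]&(d>0);q=W[m]
            if len(q):print(n,t,round(r["conf"],2),np.round(r["extent"]),"med",np.median(q,0),"lo",np.percentile(q,3,axis=0),"hi",np.percentile(q,97,axis=0))
save("scene.png",im[0]);save("side.png",im[1])
print(readout.sense())
E
```

```text
scene fixture 0.97 [308. 128.  68.  65.] med [281. 292.  17.] lo [141. 179.   1.] hi [325. 405. 212.]
scene fixture 0.94 [307. 178.  76.  78.] med [511. 216.  18.] lo [439.  78.   3.] hi [558. 275. 221.]
scene fixture 0.75 [174. 155.  62.  67.] med [ 296. -197.   16.] lo [ 202. -307.    2.] hi [ 343. -119.  213.]
scene fixture 0.55 [259. 240.  31.  30.] med [641. -18.  28.] lo [590. -59.   1.] hi [675.  23.  33.]
scene clamp_arm 0.92 [328. 160.  25.  43.] med [501. 249. 161.] lo [335. 219.   1.] hi [508. 346. 234.]
scene clamp_arm 0.48 [332. 112.  27.  34.] med [282. 348. 168.] lo [ 99. 319.   4.] hi [292. 429. 233.]
scene die 0.78 [294. 196.  21.  21.] med [509. 143.  45.] lo [462. 106.  18.] hi [539. 183.  50.]
scene station 0.7 [199. 221.  47.  75.] med [ 558. -180.   31.] lo [ 449. -226.    2.] hi [ 632. -131.  127.]
scene paddle 0.92 [195. 209.  25.  41.] med [ 511. -179.  117.] lo [ 474. -201.   93.] hi [ 604. -159.  130.]
scene paddle 0.58 [329. 158.  25.  41.] med [501. 249. 163.] lo [326. 219.   1.] hi [508. 356. 234.]
scene paddle_pad 0.96 [195. 206.  28.  40.] med [ 510. -
[... 1379 characters left out ...]
5. -51.   5.] hi [665.  29.  31.]
side paddle_pad 0.7 [290. 165.  44.  18.] med [ 502. -174.  118.] lo [ 465. -290.   -0.] hi [ 589. -153.  130.]
side spare_die 0.77 [231. 193.  31.  28.] med [619.  -8.  27.] lo [584. -54.   1.] hi [664.  29.  31.]
side spare_die 0.61 [188. 250.  27.  28.] med [487. 259. 173.] lo [484. 227.  92.] hi [499. 282. 234.]
{'time_s': 0.8, 'joints': array([-2.,  0.,  1., -0.,  1., -0.]), 'dq': array([ 0.,  0., -0.,  0.,  0.,  0.]), 'tau': array([  0., -41., -26.,  -0.,   0.,   0.]), 'eef_pos': array([ 133., -508.,  231.]), 'ee_rot': array([-0.,  1.,  0., -0.]), 'force': array([ 1.,  0., -0.]), 'wrist_torque': array([-0., -0.,  0.]), 'grip_width': 0.9996897972515664}
```

View pictures.

View pics/scene.png

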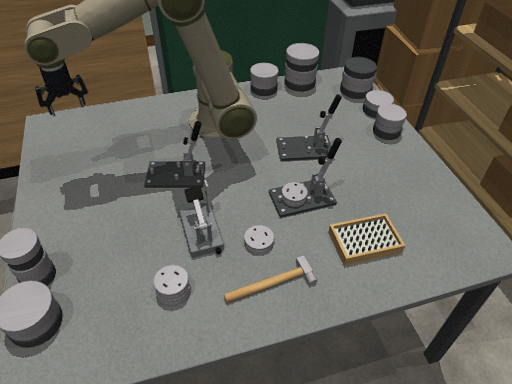

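```bash
python3 - <<'E'
from h import *
np.set_printoptions(precision=1,suppress=True)
W=np.concatenate([np.load("scene.npy").reshape(-1,3),np.load("side.npy").reshape(-1,3)])
for nm in("scene","side"):
  W=np.load(nm+".npy").reshape(-1,3)
  def box(x0,x1,y0,y1,z0,z1):
    m=(W[:,0]>x0)&(W[:,0]<x1)&(W[:,1]>y0)&(W[:,1]<y1)&(W[:,2]>z0)&(W[:,2]<z1);return W[m]
  def rect(q,s):
    r=cv2.minAreaRect(q[:,:2].astype(np.float32));print(nm,s,len(q),np.array(r[0]),np.array(r[1]),r[2],"z",np.median(q[:,2]))
  rect(box(400,600,60,300,10,24),"plate")
  rect(box(430,600,80,210,40,52),"dietop")
  rect(box(400,680,-260,-100,24,38),"stationtop")
  q=box(440,545,-230,-130,105,140);rect(q,"pad")
  q=box(460,560,180,330,100,245)
  rect(q,"arm")
  for z in range(100,240,20):
    s=q[(q[:,2]>z)&(q[:,2]<z+20)]
    if len(s):print(z,len(s),s.mean(0),np.ptp(s,0))
E
```

```text
scene plate 921 [499.1 175.2] [201.2 125.6] 89.9156723022461 z 15.865709972349617
scene dietop 401 [496.  148.9] [85.4 93.7] 25.863143920898438 z 45.6142884992796
scene stationtop 1223 [ 543.2 -178. ] [210.3 100.9] 1.723860263824463 z 30.558182985824995
scene pad 318 [ 501.2 -164.4] [76.9 79.7] 17.32415771484375 z 122.72436910001053
scene arm 317 [498.2 249.7] [25.7 65.4] 1.2224457263946533 z 171.61707601710137
100 32 [499.6 233.2 109.4] [20.1 16.6 18.6]
120 31 [499.7 239.9 130.5] [20.6 18.8 19.6]
140 52 [501.1 241.  152.4] [19.1 43.8 19. ]
160 67 [500.6 237.2 169.1] [24.8 48.5 18.1]
180 41 [501.6 255.8 189.9] [22.7 23.3 19. ]
200 42 [502.1 262.  209.7] [18.1 23.9 19.7]
220 52 [499.3 269.  229.3] [24.5 24.7 16.7]
side plate 1629 [493.7 178.7] [123.2 201.5] 0.27693647146224976 z 15.47098860101343
side dietop 657 [494.2 148. ] [82.7 81.7] 34.42394256591797 z 44.648807336282744
side stationtop 1113 [ 538.1 -174.9] [203.5 103.2] 1.3465051651000977 z 29.493514386783165
side pad 343 [ 499.1 -161.1] [82.5 77.7] 11.753101348876953 z 122.59817782437536
side arm 328 [492.1 254. ] [20.6 63.7] 0.07893509417772293 z 176.23290205551712
100 20 [487.6 238.1 111.8] [ 5.  16.9 16. ]
120 20 [487.5 244.3 130.7] [ 5.1 15.9 17.4]
140 50 [488.6 246.8 153.7] [17.1 42.7 19.7]
160 78 [489.7 242.2 168.1] [20.5 44.7 18.3]
180 39 [486.6 264.1 189.9] [10.1 24.9 18.8]
200 42 [486.6 269.9 209.8] [10.4 24.3 18.9]
220 79 [491.3 275.5 230.8] [19.3 22.2 15.4]
```

The picture shows three fixtures. The one farthest from the base has its die at about pixel (295,190) and its clamp handle at about (335,150). The paddle is at about (195,205). I measure the pivot at about (497,227), with yaw about 0. I'll go round the near look-alike, then get behind the handle.

{"api": "step_arm", "payload": {"plan": "34.7 -25.8 -7 0 0;34.7 -25.8 -7 0 0;34.7 -25.8 -7 0 0;34.7 -25.8 -7 0 0;34.7 -25.8 -7 0 0;34.7 -25.8 -7 0 0;34.7 -25.8 -7 0 0;34.7 -25.8 -7 0 0;34.7 -25.8 -7 0 0;34.7 -25.8 -7 0 0"}}

```text
time_s: 1.8
eef_pos: [405.3, -167.2, 302.2]
ee_rot: [0.0, 0.991, 0.131, 0.001]
force: [0.7, 0.2, -0.6]
grip_width: 0.003
```

{"api": "step_arm", "payload": {"plan": "21.5 -44.4 0 15.1 0;21.5 -44.4 0 15.1 0;21.5 -44.4 0 15.1 0;21.5 -44.4 0 15.1 0;21.5 -44.4 0 15.1 0;21.5 -44.4 0 15.1 0;21.5 -44.4 0 15.1 0;21.5 -44.4 0 15.1 0;21.5 -44.4 0 15.1 0;21.5 -44.4 0 15.1 0"}}

```text
time_s: 2.8
eef_pos: [497.6, 308.5, 301.2]
ee_rot: [0.0, 1.0, -0.004, 0.0]
force: [0.2, -0.1, 0.6]
grip_width: 0.005
```

```bash
python3 - <<'E'
from h import *
s=readout.sense();print(s["time_s"],s["eef_pos"],s["ee_rot"])
W=np.load("scene.npy");
p,d=cams.capture("wrist");save("w1.png",p);W=cloud("wrist",d).reshape(-1,3)
q=W[(W[:,2]>190)&(W[:,2]<245)&(W[:,1]<300)&(W[:,1]>230)&(abs(W[:,0]-497)<40)]
print(len(q),q.min(0) if len(q) else 0,q.max(0) if len(q) else 0)
E
```

```text
2.8 [497.57267675 308.47997952 301.16492381] [ 1.32719897e-04  9.99993413e-01 -3.62673725e-03  4.75555885e-05]
995 [485.6928398  259.12351292 190.21204309] [506.15622506 292.55168845 234.16694688]
```

{"api": "step_arm", "payload": {"plan": "-0.2 -1.5 0 0 0;-0.2 -1.5 3.5 0 0;-0.2 -1.5 7 0 0;-0.2 -1.5 10.5 0 0;-0.2 -1.5 10.5 0 0;-0.2 0 10.5 0 0;-0.2 1 10.5 0 0;-0.2 2 10.5 0 0;-0.2 3 10.5 0 0;-0.2 4 10.5 0 0"}}

```text
time_s: 3.85
eef_pos: [496.4, 267.0, 200.2]
ee_rot: [-0.002, 1.0, -0.004, 0.003]
force: [-1.7, 6.1, 18.0]
grip_width: 0.005
```

{"api": "step_arm", "payload": {"plan": "0 0 0 0 0;0 0 0 0 0"}}

```text
time_s: 4.05
eef_pos: [496.4, 266.9, 200.3]
ee_rot: [-0.002, 1.0, -0.004, 0.003]
force: [-1.8, 5.1, 11.2]
grip_width: 0.003
```

```bash
python3 - <<'E'
from h import *
p,d=cams.capture("side");q,_=cams.capture("scene")
save("s2.png",np.hstack([cv2.resize(p[200:340,130:290],None,fx=2.4,fy=2.4),cv2.resize(q[80:220,250:410],None,fx=2.4,fy=2.4)]))
E
```

```text
(no output)
```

View pics/s2.png

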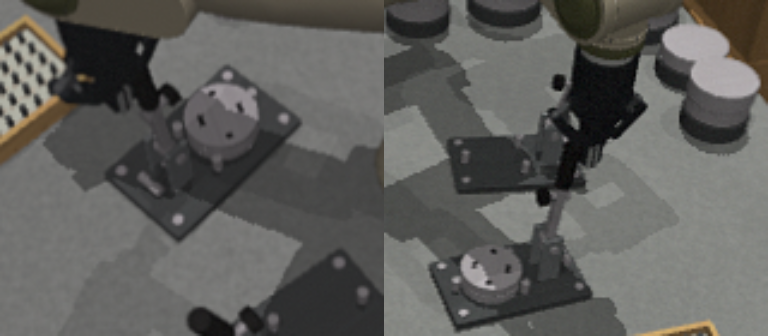

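{"api": "step_arm", "payload": {"plan": "0 0 -1 0 0;0 0 -1.8 0 0;0 1.5 -1.8 0 0;0 3 -1.8 0 0;0 4.5 -1.8 0 0;0 6 -1.6 0 0;0 7.5 -1 0 0;0 9 -0.3 0 0;0 10.3 0.5 0 0;0 11.3 1.3 0 0"}}

```text
time_s: 5.15
eef_pos: [493.8, 152.6, 182.2]
ee_rot: [0.0, 1.0, -0.004, -0.001]
force: [0.1, 0.2, -0.4]
grip_width: 0.001
```

{"api": "step_arm", "payload": {"plan": "0 0 -5 0 0;0 0 -10 0 0;0 5 -12 0 0;0 10 -12 0 0;0 15 -12 0 0;0 20 -12 0 0;0 25 -12 0 0;0 29 -12 0 0;0 29 -12 0 0"}}

```text
time_s: 6.05
eef_pos: [491.4, -140.6, 301.6]
ee_rot: [-0.0, 1.0, -0.006, -0.001]
force: [0.5, 1.2, 0.1]
grip_width: -0.001
```

```bash
python3 - <<'E'
from h import *
np.set_printoptions(precision=1,suppress=True)
s=readout.sense();print(s["eef_pos"],s["force"])
p,d=cams.capture("side");W=cloud("side",d).reshape(-1,3)
q,dq=cams.capture("scene");V=cloud("scene",dq).reshape(-1,3)
pw,dw=cams.capture("wrist");U=cloud("wrist",dw).reshape(-1,3)
for n,A in(("side",W),("scene",V)):
  h=A[(abs(A[:,0]-497)<25)&(A[:,1]>50)&(A[:,1]<140)&(A[:,2]>55)&(A[:,2]<120)]
  print(n,len(h),h.min(0),h.max(0))
  c=A[(A[:,0]>430)&(A[:,0]<600)&(A[:,1]>80)&(A[:,1]<210)&(A[:,2]>40)&(A[:,2]<50)]
  print("die",cv2.minAreaRect(c[:,:2].astype(np.float32)))
for n,A in(("side",W),("scene",V),("wrist",U)):
  b=A[(A[:,0]>460)&(A[:,0]<530)&(A[:,1]>-215)&(A[:,1]<-130)&(A[:,2]>100)&(A[:,2]<150)]
  if len(b): print(n,"pad",len(b),np.median(b,0),np.percentile(b,2,axis=0),np.percentile(b,98,axis=0))
save("s3.png",np.hstack([cv2.resize(p[140:340,130:350],None,fx=1.8,fy=1.8),cv2.resize(q[80:280,170:390],None,fx=1.8,fy=1.8)]))
E
```

```text
[ 491.4 -140.6  301.6] [0.5 1.2 0.1]
side 215 [483.1  63.1  56. ] [505.5 140.   90.6]
die ((494.11572265625, 149.8631591796875), (83.40762329101562, 79.94160461425781), 25.678478240966797)
scene 169 [489.7  59.1  55.2] [513.3 139.6  92.5]
die ((506.5364990234375, 150.42459106445312), (83.11898803710938, 84.50074768066406), 35.480411529541016)
side pad 98 [ 478.2 -135.   115.5] [ 461.6 -174.4  100.6] [ 527.5 -131.5  134.8]
scene pad 291 [ 493.6 -177.4  123.2] [ 467.4 -203.6  110.2] [ 525.4 -136.5  135.3]
wrist pad 2274 [ 492.1 -173.7  122.9] [ 468.3 -199.3  111.7] [ 527.  -132.5  134. ]
```

View pics/s3.png

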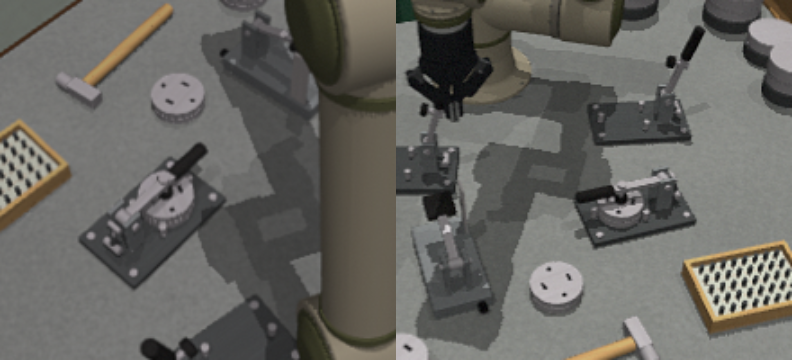

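```bash
python3 - <<'E'
from h import *
np.set_printoptions(precision=1,suppress=True)
s=readout.sense();print(s["eef_pos"],s["joints"])
p,d=cams.capture("wrist");W=cloud("wrist",d)
for r in spotter.regions_of("wrist","paddle_pad"):
  m=r["pixels"]&(d>0)&(p.max(2)<70);q=W[m];q=q[(q[:,2]>105)&(q[:,2]<150)]
  if len(q): print(r["conf"],r["extent"],len(q),q.mean(0),np.percentile(q,2,axis=0),np.percentile(q,98,axis=0),cv2.minAreaRect(q[:,:2].astype(np.float32)))
q=W[(W[...,2]>24)&(W[...,2]<36)&(abs(W[...,1]+176)<80)&(W[...,0]>400)&(W[...,0]<680)]
print(cv2.minAreaRect(q[:,:2].astype(np.float32)))
save("w2.png",p)
E
```

```text
[ 492.  -135.8  302.5] [-0.5  0.2  1.4  0.   1.5  1.1]
0.87 [295.3, 123.7, 46.4, 129.2] 1775 [ 490.8 -175.9  123.4] [ 470.8 -199.2  117.1] [ 510.6 -152.6  128.7] ((490.5235900878906, -176.40220642089844), (42.591163635253906, 49.0013427734375), 1.72035551071167)
((537.6317749023438, -174.789794921875), (192.9852752685547, 100.90731811523438), 1.5856837034225464)
```

View pics/w2.png

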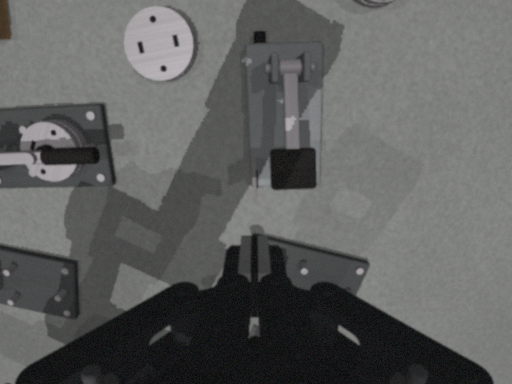

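The wrist picture shows the black pad at pixel (293,170), the die still under the clamp at about (50,150), and the clamp shut. Next I move over the pad with a quarter turn.

{"api": "step_arm", "payload": {"plan": "0 4 0 -8.5 0;0 4 2 -17 0;0 4 4 -25.5 0;0 4 6 -34 0;0 4 8 -42.5 0;0 4 10 -51 0;0 4 12 -59.5 0;0 4 14 -68 0;0 4 15 -76.5 0;0 4 15 -85 0"}}

```text
time_s: 7.3
eef_pos: [491.6, -174.3, 151.8]
ee_rot: [-0.001, 0.737, 0.676, -0.0]
force: [-0.1, 0.5, 0.9]
grip_width: 0.002
```

{"api": "step_arm", "payload": {"plan": "0 0 0 -5 0;0 0 1 -5 0;0 0 1 -5 0;0 0 1 -5 0"}}

```text
time_s: 7.7
eef_pos: [491.9, -175.4, 142.9]
ee_rot: [-0.0, 0.71, 0.704, -0.0]
force: [-0.1, 0.3, -1.2]
grip_width: -0.002
```

{"api": "step_arm", "payload": {"plan": "0 0 0.6 0 0;0 0 1.2 0 0;0 0 1.7 0 0;0 0 2.2 0 0;0 0 2.6 0 0;0 0 3 0 0;0 0 3.3 0 0;0 0 3.6 0 0;0 0 3.6 0 0;0 0 3.6 0 0"}}

```text
time_s: 8.7
eef_pos: [491.9, -176.1, 107.4]
ee_rot: [-0.0, 0.71, 0.705, -0.0]
force: [-2.9, -0.3, 5.9]
grip_width: 0.002
```

```bash
cat > m.py <<'E'
from h import *
import sys
np.set_printoptions(precision=1,suppress=True)
s=readout.sense();print(s["time_s"],s["eef_pos"],s["force"])
ims=[]
for n in("side","scene"):
  p,d=cams.capture(n);A=cloud(n,d).reshape(-1,3)
  ims.append(p)
  b=A[(A[:,0]>520)&(A[:,0]<580)&(abs(A[:,1]+175)<12)&(A[:,2]>75)&(A[:,2]<135)]
  if len(b)>5:
    k=np.polyfit(b[:,0],b[:,2],1);print(n,"lever",len(b),"slope",k[0],"z at 550",np.polyval(k,550))
save(sys.argv[1],np.hstack([cv2.resize(ims[0][110:230,230:350],None,fx=3.3,fy=3.3),cv2.resize(ims[1][150:270,140:260],None,fx=3.3,fy=3.3)]))
E
python3 m.py s4.png
```

```text
8.7 [ 491.9 -176.1  107.4] [-2.9 -0.3  5.9]
side lever 101 slope -0.09516891565302976 z at 550 97.55406922157132
scene lever 97 slope -0.09324314163346656 z at 550 99.89223971174546
```

View pics/s4.png

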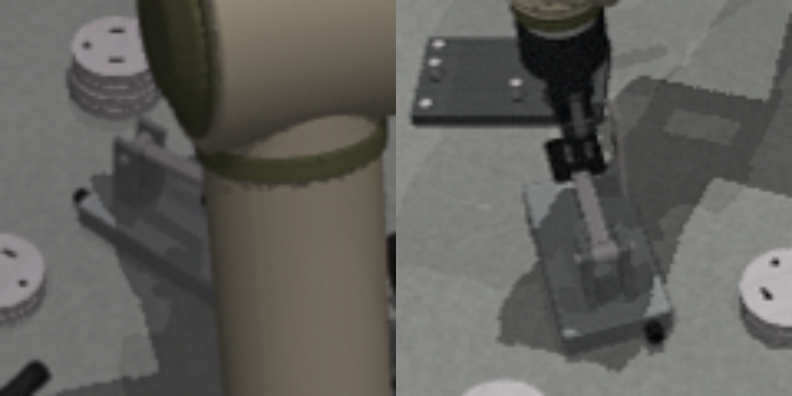

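Two readings agree: the lever slope is 0.094 rad above level, which puts the pad at 107.4 mm, and the TCP also reads 107.4. So there is about 10 mm left to press.

{"api": "step_arm", "payload": {"plan": "0 0 0.2 0 0;0 0 0.4 0 0;0 0 0.6 0 0;0 0 0.8 0 0;0 0 0.9 0 0;0 0 1 0 0;0 0 1 0 0;0 0 1 0 0;0 0 1 0 0;0 0 1 0 0"}}

```text
time_s: 9.8
eef_pos: [491.4, -176.1, 97.5]
ee_rot: [-0.0, 0.709, 0.705, -0.001]
force: [-4.6, -0.5, 7.0]
grip_width: 0.002
```

```bash
python3 m.py s5.png
```

```text
9.8 [ 491.4 -176.1   97.5] [-4.6 -0.5  7. ]
side lever 99 slope -0.008987958560400968 z at 550 93.37242812378139
scene lever 89 slope 0.019754443670793334 z at 550 95.43233280862978
```

```bash
python3 - <<'E'
from h import *
np.set_printoptions(precision=1,suppress=True)
q,d=cams.capture("scene");V=cloud("scene",d).reshape(-1,3)
h=V[(abs(V[:,0]-497)<25)&(V[:,1]>50)&(V[:,1]<125)&(V[:,2]>55)&(V[:,2]<120)];print("handle top",h.max(0),h.min(0))
save("s6.png",cv2.resize(q[90:290,130:400],None,fx=2.5,fy=2.5))
s=readout.sense();print(s["time_s"],s["eef_pos"],s["force"])
E
```

```text
handle top [510.7 124.3  90.6] [487.   60.1  68.7]
9.95 [ 491.4 -176.1   97.5] [-5.7 -0.1  7.7]
```

View pics/s6.png

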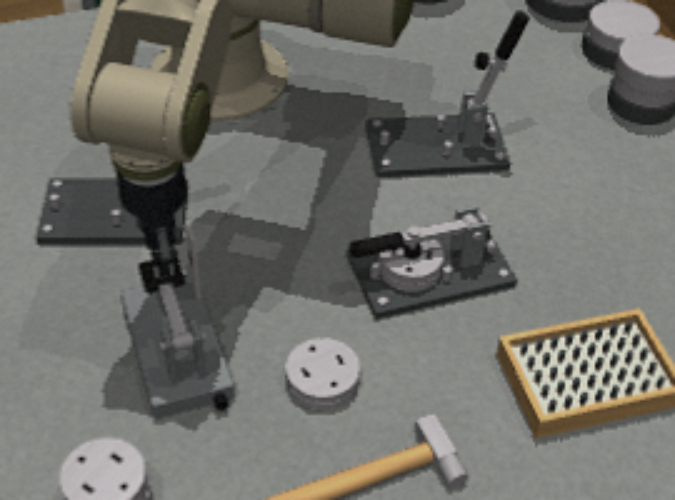

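The picture shows the clamp shut on the die at about (415,255) and the fingers on the level lever at about (160,275). Everything else is where it was, so I'm handing in.

```bash
python3 -c "
from rig import *
print(workorder.finish_job())"
```

```text
the job is handed in; nothing more can be done
None
```

The clamp on the farthest fixture is shut on the die, and the dead-man lever is held halfway. I handed the job in at about 10 s, and it reports no verdict.

- **Clamp:** I pushed the handle over centre with the closed fingers and it snapped shut. In the last picture the arm lies level with its foot on the die. The die is within a few mm of where it started; I didn't measure the dowel play.
- **First push:** I came in a little low, and the handle's end seems to have caught the gripper's linkage. Up to 18 N showed on the wrist before I raised the tool and went on, well under the limits.
- **Lever:** I pressed it straight down, with the TCP last at 97.5 mm against 97 mm for halfway. The upward force was 7.0 to 7.7 N, against about 7 N expected.
- **Lever angle:** the two cameras disagreed slightly, at -0.009 and +0.020 rad from level. That still puts it close to level and far from the bottom stop. I didn't check it against the index line, because the arm hid the plate from the side camera.
- **Other things:** the spare die, pin box and hammer look unmoved in the last picture. I never went near the stacked dies.

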